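# Copy a fence angle with a bevel gauge

## Robot

A 7-joint arm with a two-finger parallel gripper is mounted at the origin on a cart in front of the work surface, level with it; the furniture and walls round the work are solid. World frame = base frame: x ahead of the robot, y to its left, z up, the work surface at z = 0. Lengths are in m, angles in rad, forces in N, time in s.
With the tool pointing down it reaches from about 0.425 to 0.95 m from the base axis. Payload 16.7 kg.
Tool frame: the origin (TCP) lies on the front face of the gripper's body, between the roots of the fingers; the fingertips stand 97 mm ahead of it and the grasp point (between the pads) lies 78 mm ahead of it; z points along the fingers, y is the line along which they close (so a half turn about z gives the same grasp; the last joint's range is limited). The gripper opens to 94 mm and grips with 3 to 60 N. Pads are 16 mm wide; open, the fingers measure 119 mm over their backs; the gripper's body (75 mm by 177 mm) begins 78 mm behind the grasp point.
Start: joints at [1.034, 0.426, 0.074, 1.606, -0.034, 1.111, -0.067], TCP at [0.255, -0.625, 0.303] pointing down, gripper open.
Joint ranges: [-2.85, 2.85], [-0.5, 2.14], [-1.23, 1.37], [0.21, 2.46], [-1.02, 4.16], [0.16, 2.05], [-2.73, 2.73]. Speed limits (rad/s): [1.89, 1.89, 2.39, 2.39, 3.01, 3.01, 3.01].

## Interface

Orientations are given as [roll, pitch, yaw] about the fixed x, y, z axes, in that order (R = Rz(yaw) Ry(pitch) Rx(roll)).
In Python, from workcell import r gives the robot as it stands.
- The arm moves only by the tool drive_tool, never from a script. Its argument "deltas" is a list of rows, each an object with "grip": the opening, from 0 (shut) to 1 (fully open); "delta_pos": the shift along the tool's x, y, z in m, a list of three; "dr": the turn, a rotation vector about the tool's x, y, z in rad, a list of three. In form: [{"grip": grip, "delta_pos": [dx, dy, dz], "dr": [wx, wy, wz]}, ...]. A call has 1 to 5 rows; each row shifts and turns the commanded pose from where the row before left it, along the tool's axes as they then stand; what a row does not reach is not made up. A row lasts 1/10 s, in which the tool goes at most 50 mm and 8.59 degrees, less where a joint would pass 70% of its speed; a pose out of reach is approached as far as the arm can. A call is refused whole if a number of a shift passes 0.05 or a number of a turn 0.15, either way. A call with a gripper value outside its range is refused whole. The fingers move at their own pace and stop on an object; "force" is the grip in N (left out, the last holds). Time passes only in rows, so rows that do not move let the fingers close. It gives the time, the measured TCP pose, the force, the opening and the grip force at its end, in the units of the state.
- r.sense(): the state, without advancing time (a new reading comes with each control period).
- r.camera(name): name is "scene" or "top" or "wrist"; returns a dict with "color" (384x512x3 uint8, red, green, blue), "depth" (384x512 float32, m along the optical axis (not along the pixel's ray), 0 where there is no reading), "camera_matrix" (3x3 intrinsics, pixels), "R" (3x3) and "t" (3): a world point X has camera coordinates R X + t; the wrist camera has in their place "mount" (4x4, takes a point from camera to tool coordinates, whose origin is the TCP and whose axes are the flange's). Camera axes: x right, y down, z forward; pixel columns grow to the right and rows downward; lengths in m; the calibration is good to about 2 mm. The wrist camera is an equidistant fisheye: a pixel r from the principal point sees the ray r / f radians off the axis. A picture is of the moment at which its call begins: read the wrist's pose just before it.
- r.hand_in(): hands the job in; it is judged then, once.
The state is a dict: "time_s": time; "joint_positions": joint angles; "qvel": joint speeds; "effort": joint torques, N m; "ee_pos": TCP position; "tool_rot": TCP orientation; "contact_force": force on the tool from outside, world axes, zero at the start; "wrist_torque": the same for the moment, N m; "finger_gap": finger opening in m; "grasp_force": force on a finger pad.
Only numpy, scipy, OpenCV 4.12 (cv2) and the standard library are available. Lean on these libraries where they do the work, as an engineer would, in place of code of your own. Each camera call takes 0.05 s, during which the arm holds its last target. There are 200 camera calls.

## Task

Copy the angle of the clamped blue fence on the sloping guide to the orange fence of the flat guide, using the bevel gauge. Push the gauge along the sloping guide's steel rail until it is home in the corner (leg flush along the rail, hinge end against the end stop, blade flush along the blue fence) and lock it there by pressing its red button fully down; then lift it over and push it home in the flat guide's corner in the same way, so that its locked blade swings the orange fence to the angle, and leave it lying there, still locked. Do not touch the orange fence with the gripper or shift the blue fence, and leave the small bottle, the white pot and the tape roll where they are.

Things in the scene. Friction and masses are not known exactly. Their poses are not given: they have to be found in the camera images.
- ref_guide: Sloping guide, fixed: aluminium plate (x -34..176, y -28..82 mm, top at z = 8) on a grey stand, sloping 30 degrees and facing the robot. Origin at the plate's underside on the fence's swing axis, where the gauge's hinge axis belongs. x along the rail away from the corner (level, world -y within 7 degrees), y up the slope from the rail into the corner, z normal to the plate.
- ref_fence_end (a point): End of the blue fence's inner face: fence frame (88, 14, 19) mm.
- set_fence_end (a point): End of the orange fence's inner face: fence frame (88, 14, 19) mm.
- set_guide: Flat guide, fixed on the bench between robot and sloping guide: same plate, frame and sizes, but level (z up). Either guide: steel rail along the robot's side, inner face at y = -14 mm, x -28..176, 10 mm thick outward, top at z = 30; end stop across the corner end of the rail, inner face at x = -14, y -24..6, top at z = 30. The leg is home against both.
- ref_fence: Blue fence, clamped (yields above 4 N m). Origin = origin of ref_guide, on its swing axis; x along the fence, turned 60 to 80 degrees about the guide's z from its x toward its y. A bar: inner face (toward the corner) at y = +14, x 46..88 mm, flush with a 28 mm wide blade hinged at the origin; set back to y = 19 at x 17..46; outer face y = 24, top z = 30, small black knob to 36.
- set_fence: Orange fence of the flat guide, same shape and frame as the blue one (origin = origin of set_guide), no knob. Starts 37 to 49 degrees from its guide's x (always narrower than the blue corner), turns about its origin's z with a light friction of 0.06 N m and stays where it is left.
- gauge: Bevel gauge, loose, about 0.25 kg. Origin on the hinge axis, at the underside; x along the leg away from the hinge, z out of the top. Leg of dark wood: 28 mm wide, 12 mm high, round hinge end (radius 14) to x = 105. Pale fin for gripping on it: x 44..88, y -6..6, z 11..63 mm. Starts on the sloping plate, leg along the rail, 70 to 95 mm from home (x of ref_guide).
- gauge_grip (a point): Point in the middle of the fin: gauge frame (66, 0, 47) mm, axes of the gauge. Close the fingers along its y, tool along its -z.
- gauge_blade: Steel blade, hinged at the gauge's origin (same origin); x along it, 94 to 101 degrees about z from the leg's x at the start (wider than the blue corner: pushing the gauge home closes it). 28 mm wide, round hinge end to x = 90, z 12..20 mm. Hinge friction 0.035 N m unlocked (less than the orange fence's), about 0.4 N m locked.
- lock_top (a point): Centre of the top of the red lock button, 26 mm wide, on the hinge axis, 48 mm above the gauge's underside when up, 43 mm when down. Pressed along the gauge's -z with about 17 to 20 N it goes down and stays.
- gauge_lock (a joint): Travel of the red lock button (m): 0 up (blade free), 0.005 fully down (blade locked); above 0.004 counts as locked.
- oil_bottle: Small brown bottle with black cap, 26 mm wide, 62 mm high; bystander. Origin under its centre.
- white_pot: White plastic pot, 44 mm wide, 60 mm high; bystander. Origin under its centre.
- tape: Roll of tan tape lying flat, 96 mm wide, 25 mm high; bystander. Origin under its centre.

How it is judged:
On the way, in this order (a step that is already met when the one before it is completed fails the run):
1. the gauge lies home in the corner of the sloping guide: leg flush along rail and stop, blade flush along the blue fence (x of gauge in the frame of ref_guide between -0.006 and 0.006 m and y of gauge in the frame of ref_guide between -0.006 and 0.006 m and z of gauge in the frame of ref_guide between 0.003 and 0.014 m and angle between the x axis of gauge and the x axis of ref_guide, either way round below 0.06 rad and angle between the z axis of gauge and the z axis of ref_guide, either way round below 0.06 rad and angle between the x axis of gauge_blade and the x axis of ref_fence, either way round below 0.06 rad), for 0.2 s.
2. the gauge is locked there, its red button down (all of step 1 and value of joint gauge_lock above 0.004 m), for 0.2 s.
At the end, for the whole second after the job is handed in: Orange fence at the blue one's angle from its rail: ends (fence_end, x in its guide) within 5 mm (3 degrees) for sure, 8 mm at most. Gauge locked, at rest on the flat plate, hinge axis within 6 mm each way of the fence's axis, leg within 3.4 degrees of rail, blade within 3.4 degrees of fence (((x of ref_fence_end in the frame of ref_guide between -0.003001 and 0 m and x of set_fence_end in the frame of set_guide between -0.008 and 0.005 m) or (x of ref_fence_end in the frame of ref_guide between -1e-06 and 0.003 m and x of set_fence_end in the frame of set_guide between -0.005 and 0.008 m) or (x of ref_fence_end in the frame of ref_guide between 0.002999 and 0.006 m and x of set_fence_end in the frame of set_guide between -0.002 and 0.011 m) or (x of ref_fence_end in the frame of ref_guide between 0.005999 and 0.009 m and x of set_fence_end in the frame of set_guide between 0.001 and 0.014 m) or (x of ref_fence_end in the frame of ref_guide between 0.008999 and 0.012 m and x of set_fence_end in the frame of set_guide between 0.004 and 0.017 m) or (x of ref_fence_end in the frame of ref_guide between 0.011999 and 0.015 m and x of set_fence_end in the frame of set_guide between 0.007 and 0.02 m) or (x of ref_fence_end in the frame of ref_guide between 0.014999 and 0.018 m and x of set_fence_end in the frame of set_guide between 0.01 and 0.023 m) or (x of ref_fence_end in the frame of ref_guide between 0.017999 and 0.021 m and x of set_fence_end in the frame of set_guide between 0.013 and 0.026 m) or (x of ref_fence_end in the frame of ref_guide between 0.020999 and 0.024 m and x of set_fence_end in the frame of set_guide between 0.016 and 0.029 m) or (x of ref_fence_end in the frame of ref_guide between 0.023999 and 0.027 m and x of set_fence_end in the frame of set_guide between 0.019 and 0.032 m) or (x of ref_fence_end in the frame of ref_guide between 0.026999 and 0.03 m and x of set_fence_end in the frame of set_guide between 0.022 and 0.035 m) or (x of ref_fence_end in the frame of ref_guide between 0.029999 and 0.033 m and x of set_fence_end in the frame of set_guide between 0.025 and 0.038 m) or (x of ref_fence_end in the frame of ref_guide between 0.032999 and 0.036 m and x of set_fence_end in the frame of set_guide between 0.028 and 0.041 m)) and value of joint gauge_lock above 0.004 m and x of gauge in the frame of set_guide between -0.006 and 0.006 m and y of gauge in the frame of set_guide between -0.006 and 0.006 m and z of gauge in the frame of set_guide between 0.003 and 0.014 m and angle between the x axis of gauge and the x axis of set_guide, either way round below 0.06 rad and angle between the z axis of gauge and the z axis of set_guide, either way round below 0.06 rad and angle between the x axis of gauge_blade and the x axis of set_fence, either way round below 0.06 rad and linear speed of gauge below 0.02 m/s); the robot touches nothing.
It fails at once if the gripper or arm pushes the orange fence (contact force between any of the arm, the fingers and set_fence above 1.5 N).
It fails at once if the blue fence is shifted by more than 5 mm at its end (distance of ref_fence_end from where it was at the start of the episode above 0.005 m).
It fails at once if the bottle, pot or tape roll is shifted more than 20 mm or knocked over (distance of any of oil_bottle, white_pot, tape from where it was at the start of the episode above 0.02 m or angle between any of oil_bottle, white_pot, tape's own z axis and vertical above 0.4 rad).
It also fails if it takes over 51 s, if anything falls off the work surface, if the arm or the gripper's body presses on something with over 40 N, if the wrist force passes 120 N, or if a joint passes its speed limit or range.

## Working session

There is one attempt and no reset: what is moved stays moved. The work goes in short steps, Python scripts to look and compute and a tool call to move; the robot and the scene stay as the last step left them, time stands still between calls to the robot, and variables do not carry over. Pictures are saved under pics/ and viewed, at most 10 in all, crops included, and the job is handed in when it is done.

Besides the shell and the picture viewer there is one more tool, called after "Emit:" as a command line: name --argument value ..., lists and objects as JSON in quotes. drive_tool: Moves the arm, as the interface text tells. Its arguments: {"type":"object","properties":{"deltas":{"type":"array","items":{"type":"object","properties":{"grip":{"type":"number"},"delta_pos":{"type":"array","items":{"type":"number"}},"dr":{"type":"array","items":{"type":"number"}}}}},"force":{"type":"number"}},"required":["deltas"]}

```bash
mkdir -p pics; cat > h.py <<'E'
import numpy as np, cv2
from workcell import r
from scipy.spatial.transform import Rotation as Ro
def cloud(c):
    K=c["camera_matrix"];d=c["depth"];v,u=np.mgrid[:384,:512]
    p=np.stack([(u-K[0,2])/K[0,0]*d,(v-K[1,2])/K[1,1]*d,d],-1)
    return (p-c["t"])@c["R"]
E
python3 - <<'E'
from h import *
s=r.sense();print({k:np.round(v,3) for k,v in s.items()})
for n in("scene","top"):
    c=r.camera(n);np.savez(n+"0.npz",**c);cv2.imwrite(f"pics/{n}0.png",cv2.resize(c["color"][...,::-1],(768,576)))
    print(n,c["camera_matrix"].round(1).tolist(),c["R"].round(3).tolist(),c["t"].round(3), (c["depth"]>0).mean())
E
```

```text
{'time_s': np.float64(0.0), 'joint_positions': array([ 1.034,  0.427,  0.074,  1.607, -0.034,  1.111, -0.067]), 'qvel': array([-0.002,  0.002, -0.   ,  0.   , -0.001, -0.002, -0.   ]), 'effort': array([-3.0000e-03, -9.3583e+01,  3.6650e+00, -4.5420e+01, -4.9000e-02,
        2.0000e-02,  0.0000e+00]), 'ee_pos': array([ 0.255, -0.625,  0.302]), 'tool_rot': array([-3.14 ,  0.   ,  0.388]), 'contact_force': array([-0.007, -0.246,  0.502]), 'wrist_torque': array([-0.02 , -0.006, -0.032]), 'grasp_force': np.float64(0.0), 'finger_gap': np.float64(0.094)}
scene [[455.5, 0.0, 256.4], [0.0, 455.5, 192.9], [0.0, 0.0, 1.0]] [[-0.563, 0.827, 0.007], [0.737, 0.505, -0.449], [-0.375, -0.248, -0.893]] [ 0.505 -0.206  1.095] 0.99591064453125
top [[396.6, 0.0, 260.6], [0.0, 396.6, 189.8], [0.0, 0.0, 1.0]] [[-0.024, -0.999, -0.027], [-0.98, 0.029, -0.195], [0.196, 0.022, -0.98]] [-0.245  0.526  0.822] 0.9958038330078125
```

View pics/scene0.png

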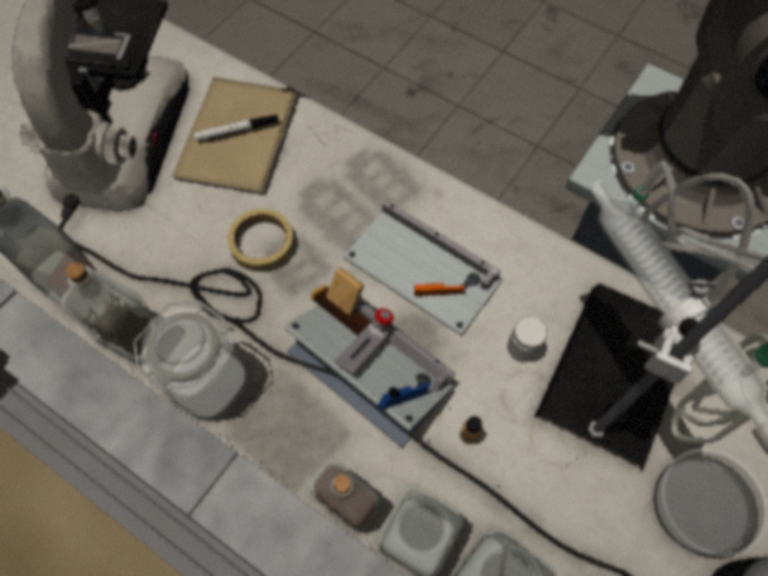

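View pics/top0.png

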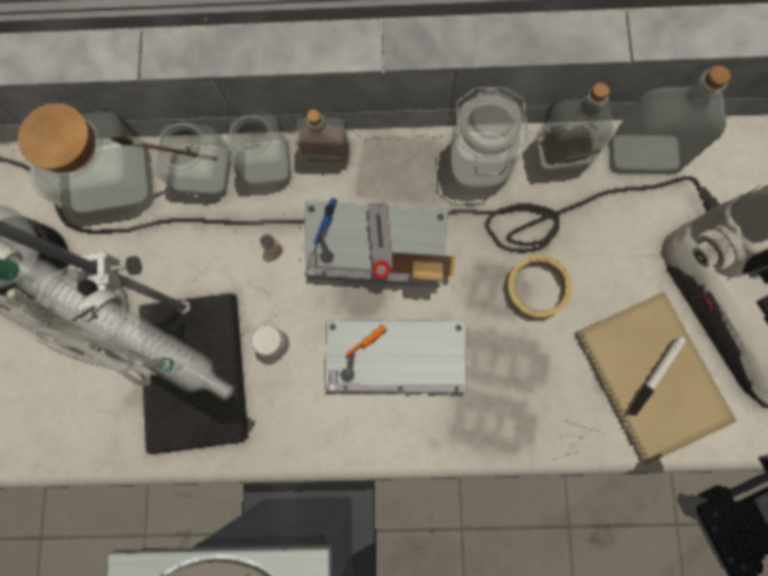

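The scene view shows both guides. In the top view (768 px), the flat guide's plate spans about (327..465, 322..393) and the sloping one about (305..447, 203..285). The red button is at (381, 269), the fin at (430, 270), the orange fence at (365, 341) and the blue one at (325, 222). The pot is at (268, 342) and the bottle at (271, 245).

```bash
cat > m.py <<'E'
from h import *
def rect(p2):
    (c,(w,h),a)=cv2.minAreaRect(p2.astype(np.float32)); 
    return np.array(c).round(4),round(w,4),round(h,4),round(a,2)
for n in("top","scene"):
    c=dict(np.load(n+"0.npz"));P=cloud(c);hsv=cv2.cvtColor(c["color"],cv2.COLOR_RGB2HSV);H,S,V=[hsv[...,i].astype(int) for i in range(3)]
    print("==",n)
    X,Y,Z=P[...,0],P[...,1],P[...,2]
    t=(X>.3)&(X<.75)&(Y>-.45)&(Y<.2)
    bench=t&(abs(Z)<.004);print("bench z",np.median(Z[bench]),Z[bench].std())
    masks=dict(red=t&((H<8)|(H>172))&(S>150)&(V>90),orange=t&(H>4)&(H<14)&(S>170)&(Z>.012)&(Z<.05),blue=t&(H>100)&(H<125)&(S>130))
    for k,m in masks.items():
        m=m&(Z>.01);p=P[m]; 
        if len(p): 
            q=p-p.mean(0);w=np.linalg.svd(q,full_matrices=False)[2][0];v,u=np.where(m)
            print(k,len(p),np.median(p,0).round(4),w.round(3),"px",u.mean().round(1),v.mean().round(1))
    # plate colour stats
    for nm,px in (("flat",(410,360)),("slope",(350,230))) if n=="top" else (("flat",(400,250)),("slope",(330,345))):
        pass
    # sloping plane: ransac
    reg=t&(Z>.03)&(Z<.15)&(X>.5)
    pts=P[reg];rng=np.random.default_rng(0);best=0
    for _ in range(500):
        a=pts[rng.choice(len(pts),3,False)];nn=np.cross(a[1]-a[0],a[2]-a[0]);l=np.linalg.norm(nn)
        if l<1e-5: continue
        nn/=l;nn*=np.sign(nn[2])
        if not .8<nn[2]<.93: continue
        k=(abs((pts-a[0])@nn)<.003).sum()
        if k>best:best,bn,bp=k,nn,a[0]
    inn=pts[abs((pts-bp)@bn)<.003];cc=inn.mean(0);nn=np.linalg.svd(inn-cc,full_matrices=False)[2][2];nn*=np.sign(nn[2])
    print("slope plane n",nn.round(4),"deg",np.degrees(np.arccos(nn[2])).round(2),"c",cc.round(4),len(inn), "azim of -n_xy",np.degrees(np.arctan2(-nn[1],-nn[0])).round(2))
    gx=np.cross([0,0,1],nn);gx/=np.linalg.norm(gx);gx=gx if gx[1]<0 else -gx;gy=np.cross(nn,gx)
    m=t&(abs((P-cc)@nn)<.005)&(X>.45)&(Z>.012)
    m=cv2.morphologyEx(m.astype(np.uint8),cv2.MORPH_OPEN,np.ones((3,3)));nl,lab,st,_=cv2.connectedComponentsWithStats(m);i=1+st[1:,4].argmax()
    q=P[lab==i]-cc;p2=np.c_[q@gx,q@gy];print(" gx",gx.round(4),"gy",gy.round(4),"rect",rect(p2),"range",p2.min(0).round(4),p2.max(0).round(4),np.percentile(p2,[1,99],0).round(4).tolist())
    # flat plate
    m=t&(abs(Z-.008)<.006)&(X>.35)&(X<.58)&(Z>.0045)
    m=cv2.morphologyEx(m.astype(np.uint8),cv2.MORPH_OPEN,np.ones((3,3)));nl,lab,st,_=cv2.connectedComponentsWithStats(m)
    for i in np.argsort(-st[1:,4])[:2]+1:
        p=P[lab==i];print("flat",st[i],p.mean(0).round(4),"rect",rect(p[:,:2]))
    m=t&(Z>.022)&(Z<.04)&(X>.35)&(X<.55);v=P[m];print("rail-high pts",len(v))
    m=m.astype(np.uint8);nl,lab,st,_=cv2.connectedComponentsWithStats(m)
    for i in np.argsort(-st[1:,4])[:4]+1:
        p=P[lab==i];print("  hi",st[i],p.mean(0).round(4),"rect",rect(p[:,:2]))
    for nm,mm in (("slope",(Z>.03)&(X>.5)),("flat",(Z<.05)&(X<.58))):
        pass
    cv2.imwrite(f"pics/z_{n}.png",cv2.resize((np.clip(Z/.15,0,1)*255).astype(np.uint8),(768,576)))
E
python3 m.py
```

```text
== top
bench z 0.0006849677593098013 0.001494171181616526
red 68 [ 0.5389 -0.2454  0.0748] [-0.441 -0.048 -0.896] px 253.9 179.2
orange 53 [ 0.4432 -0.2219  0.03  ] [-0.564  0.824 -0.047] px 244.5 226.5
blue 37 [ 0.61   -0.1674  0.0819] [-0.747  0.441 -0.498] px 216.8 146.5
slope plane n [-0.4893  0.0606  0.87  ] deg 29.54 c [ 0.627  -0.2047  0.0674] 3249 azim of -n_xy -7.06
 gx [-0.1228 -0.9924  0.    ] gy [ 0.8634 -0.1069  0.493 ] rect (array([-0.0185, -0.0357]), 0.1034, 0.0979, 1.62) range [-0.0709 -0.0855] [0.0344 0.0135] [[-0.0698, -0.0831], [0.0307, 0.0119]]
flat [ 216  213   94   44 3707] [ 0.4251 -0.2632  0.0087] rect (array([ 0.4262, -0.2599]), 0.2093, 0.0953, 87.88)
flat [237 185   5   3  15] [ 0.5386 -0.2081  0.0066] rect (array([ 0.5387, -0.208 ]), 0.0097, 0.0051, 86.39)
rail-high pts 3235
  hi [  93  195   66   78 2326] [0.4369 0.0369 0.024 ] rect (array([0.43  , 0.0456]), 0.1715, 0.1415, 5.0)
  hi [217 246  94  15 490] [ 0.3745 -0.2518  0.0304] rect (array([ 0.3766, -0.2611]), 0.2014, 0.0291, 83.78)
  hi [338 177  10  30 130] [ 0.5168 -0.4409  0.0251] rect (array([ 0.51
[... 690 characters left out ...]
1, -0.0847], [0.1412, 0.0139]]
flat [ 230  141  105   81 3588] [ 0.4241 -0.2617  0.0091] rect (array([ 0.4191, -0.2613]), 0.2111, 0.1097, 88.79)
flat [443 305  33  44 676] [0.4916 0.1806 0.0069] rect (array([0.4936, 0.1785]), 0.0428, 0.0961, 89.84)
rail-high pts 5456
  hi [ 361  206   88  104 4160] [0.4419 0.042  0.0242] rect (array([0.4295, 0.0455]), 0.1712, 0.1413, 5.67)
  hi [255 133  79  58 565] [ 0.3744 -0.2533  0.0297] rect (array([ 0.3728, -0.2633]), 0.2041, 0.0308, 82.36)
  hi [276 188  34   7 170] [ 0.4444 -0.222   0.0293] rect (array([ 0.4408, -0.2195]), 0.0114, 0.0701, 36.9)
  hi [175 152  21  24 127] [ 0.5168 -0.4417  0.0253] rect (array([ 0.5153, -0.4413]), 0.0681, 0.0164, 0.74)
```

```bash
cat > m2.py <<'E'
from h import *
def frame(psi,tilt):  # x= world -y turned by psi about z ; y up-slope
    Rz=Ro.from_euler('z',-np.pi/2+psi).as_matrix();return Rz@Ro.from_euler('x',tilt).as_matrix()
def edges(v): 
    return np.percentile(v,[2,50,98]).round(4)
for n in("top","scene"):
    c=dict(np.load(n+"0.npz"));P=cloud(c);hsv=cv2.cvtColor(c["color"],cv2.COLOR_RGB2HSV);H,S,V=[hsv[...,i].astype(int) for i in range(3)]
    for g,tilt,O,psi in(("flat",0,np.array([.399,-.19,0]),0.02),("slope",np.radians(30),np.array([.575,-.16,.02]),-.11)):
      for it in range(4):
        F=frame(psi,tilt);q=(P-O)@F; x,y,z=q[...,0],q[...,1],q[...,2]
        inx=(x>-.05)&(x<.2)
        pl=inx&(abs(z-.008)<.004)&(y>-.005)&(y<.09)&(S<60)
        ra=inx&(abs(z-.030)<.004)&(y>-.034)&(y<-.006)&(S<60)&(x>-.005)
        if g=="slope": ra&=(x<.05)
        # rail direction from its top points
        w=np.polyfit(x[ra],y[ra],1)[0];
        if it<3:
            psi+=w if g=="flat" else 0
            O=O+F@np.array([0,np.median(y[ra])+.019,(np.median(z[pl])-.008)])
      ex=[]
      for yy in(.02,.035,.05,.065):
          s=pl&(abs(y-yy)<.006);ex.append((x[s].min().round(4),x[s].max().round(4)))
      ey=[y[pl&(abs(x-xx)<.008)].max().round(4) for xx in(-.02,.0,.08,.12,.15)]
      A=np.c_[x[pl],y[pl],np.ones(pl.sum())];co=np.linalg.lstsq(A,z[pl],rcond=None)[0]
      print(n,g,"psi",round(psi,4),"railslope",w.round(4),"O",O.round(4),"rail y",edges(y[ra]),"z",np.median(z[ra]).round(4),"x",edges(x[ra]),"plate z",np.median(z[pl]).round(4),"tilts",co[:2].round(4))
      print("   plate x edges",ex,"y far",ey)
      st=(abs(z-.030)<.004)&(y>-.01)&(y<.01)&(x>-.04)&(x<0)&(S<60);print("   stop x",edges(x[st]) if st.any() else None)
      col=((H>4)&(H<14)&(S>150)) if g=="flat" else ((H>100)&(H<125)&(S>110))
      fe=col&(abs(z-.03)<.005)&inx&(y>.01)&(y<.1)
      a=np.c_[x[fe],y[fe]];m=a.mean(0);d=np.linalg.svd(a-m,full_matrices=False)[2][0];d*=np.sign(d[1]);t=(a-m)@d
      print("   fence",len(a),"ang",np.degrees(np.arctan2(d[1],d[0])).round(2),"centre",m.round(4),"perp from O",(d[0]*m[1]-d[1]*m[0]).round(4),"along",((m@d)+np.array([t.min(),t.max()])).round(4))
      if g=="slope":
        red=((H<8)|(H>172))&(S>150)&(V>90)&inx&(z>.03)
        v,u=np.where(red);d=c["R"].T@np.linalg.solve(c["camera_matrix"],[u.mean(),v.mean(),1]);cam=-c["R"].T@c["t"]
        k=(.056-(cam-O)@F[:,2])/(d@F[:,2]);print("   button ray@z56",((cam+k*d-O)@F).round(4),"depth med",np.median(q[red],0).round(4))
        fin=(S>90)&(H>10)&(H<24)&(z>.05)&(z<.085)&(x>.08)&(x<.22)&(abs(y)<.03)
        print("   fin",fin.sum(),edges(x[fin]),edges(y[fin]),edges(z[fin]))
E
python3 m2.py
```

```text
top flat psi -0.0305 railslope -0.0 O [ 0.3938 -0.1903  0.0006] rail y [-0.0236 -0.019  -0.0144] z 0.0299 x [-0.      0.0822  0.1683] plate z 0.008 tilts [-0.0005  0.0021]
   plate x edges [(np.float64(-0.0343), np.float64(0.1724)), (np.float64(-0.0346), np.float64(0.1997)), (np.float64(-0.0349), np.float64(0.1731)), (np.float64(-0.0352), np.float64(0.1733))] y far [np.float64(0.0823), np.float64(0.0825), np.float64(0.0802), np.float64(0.0802), np.float64(0.0804)]
   stop x [-0.0257 -0.0211 -0.0168]
   fence 55 ang 36.69 centre [0.0293 0.0499] perp from O 0.0225 along [0.0166 0.0829]
top slope psi -0.11 railslope 0.011 O [ 0.5761 -0.1601  0.027 ] rail y [-0.0245 -0.019  -0.0146] z 0.03 x [-0.0033  0.022   0.0482] plate z 0.008 tilts [-0.0044 -0.0031]
   plate x edges [(np.float64(-0.0314), np.float64(0.1853)), (np.float64(-0.0319), np.float64(0.1773)), (np.float64(-0.032), np.float64(0.1775)), (np.float64(-0.032), np.float64(0.1768))] y far [np.float64(0.0804), np.float64(0.0814), np.float64(-0.0039), np.float64(0.0816), np.float64(0.0818)]
   stop x [-0.0197 -0.016  -0.0127]
   fenc
[... 881 characters left out ...]
0.1602  0.0285] rail y [-0.0269 -0.0192 -0.0155] z 0.0299 x [-0.0044  0.022   0.0482] plate z 0.0081 tilts [-0.0034 -0.0074]
   plate x edges [(np.float64(-0.0302), np.float64(0.1789)), (np.float64(-0.0304), np.float64(0.1783)), (np.float64(-0.0306), np.float64(0.1785)), (np.float64(-0.0307), np.float64(0.1789))] y far [np.float64(0.0815), np.float64(0.0805), np.float64(0.081), np.float64(0.0816), np.float64(0.0802)]
   stop x [-0.0199 -0.0156 -0.011 ]
   fence 108 ang 70.67 centre [0.0009 0.0579] perp from O 0.0183 along [0.0162 0.0871]
   button ray@z56 [0.0874 0.0067 0.056 ] depth med [0.0874 0.0064 0.0551]
   fin 211 [0.1345 0.1539 0.175 ] [-0.0033  0.0026  0.0052] [0.0507 0.0633 0.0719]
```

```bash
cat >> h.py <<'E'
def frame(psi,tilt): return Ro.from_euler('z',-np.pi/2+psi).as_matrix()@Ro.from_euler('x',tilt).as_matrix()
G={"slope":(np.array([.576,-.1627,.0278]),frame(-.108,np.radians(30))),"flat":(np.array([.394,-.190,.0006]),frame(-.035,0))}
def now():
    s=r.sense();return s,np.array(s["ee_pos"]),Ro.from_euler('xyz',s["tool_rot"]).as_matrix()
def where(g,ahead=.078):
    s,p,R=now();O,F=G[g];return ((p+R[:,2]*ahead-O)@F).round(4),(Ro.from_matrix(np.c_[-F[:,0],F[:,1],-F[:,2]].T@R).as_rotvec()).round(3)
def plan(g,pt,n,ahead=.078,nrot=None):
    "rows in tool frame to bring point 'ahead' of the TCP to pt (guide frame) in n rows"
    s,p,R=now();O,F=G[g];Rt=np.c_[-F[:,0],F[:,1],-F[:,2]];pt_=O+F@np.array(pt)-Rt[:,2]*ahead
    w=Ro.from_matrix(R.T@Rt).as_rotvec()/n;out=[]
    for i in range(n):
        d=R.T@(pt_-p)/(n-i);d=d.round(3);ww=w.round(3);out.append((d.tolist(),ww.tolist()));p=p+R@d;R=R@Ro.from_rotvec(ww).as_matrix()
    for o in out: print(o)
    print("end err",(pt_-p).round(4),"where",where(g,ahead),"t",round(s["time_s"],2))
E
python3 -c "
from h import *
plan('slope',(.152,.001,.125),15)"
```

```text
([0.021, -0.015, 0.007], [-0.032, 0.019, -0.07])
([0.022, -0.013, 0.006], [-0.032, 0.019, -0.07])
([0.022, -0.012, 0.007], [-0.032, 0.019, -0.07])
([0.023, -0.011, 0.007], [-0.032, 0.019, -0.07])
([0.024, -0.009, 0.007], [-0.032, 0.019, -0.07])
([0.024, -0.008, 0.007], [-0.032, 0.019, -0.07])
([0.024, -0.006, 0.007], [-0.032, 0.019, -0.07])
([0.025, -0.005, 0.007], [-0.032, 0.019, -0.07])
([0.025, -0.003, 0.008], [-0.032, 0.019, -0.07])
([0.025, -0.002, 0.008], [-0.032, 0.019, -0.07])
([0.025, -0.001, 0.008], [-0.032, 0.019, -0.07])
([0.024, 0.001, 0.009], [-0.032, 0.019, -0.07])
([0.024, 0.002, 0.009], [-0.032, 0.019, -0.07])
([0.024, 0.004, 0.01], [-0.032, 0.019, -0.07])
([0.024, 0.006, 0.011], [-0.032, 0.019, -0.07])
end err [-0.0006 -0.0004 -0.0002] where (array([ 0.4937, -0.1351,  0.3046]), array([ 0.473, -0.281,  1.05 ])) t 0.1
```

Emit:
drive_tool --deltas '[{"grip": 0.5,"delta_pos": [0.021,-0.015,0.007],"dr": [-0.032,0.019,-0.07]},{"grip": 0.5,"delta_pos": [0.022,-0.013,0.006],"dr": [-0.032,0.019,-0.07]},{"grip": 0.5,"delta_pos": [0.022,-0.012,0.007],"dr": [-0.032,0.019,-0.07]},{"grip": 0.5,"delta_pos": [0.023,-0.011,0.007],"dr": [-0.032,0.019,-0.07]},{"grip": 0.5,"delta_pos": [0.024,-0.009,0.007],"dr": [-0.032,0.019,-0.07]}]'

```text
time_s: 0.6
ee_pos: [0.3245, -0.5164, 0.2683]
tool_rot: [2.967, -0.065, 0.747]
contact_force: [0.6, -0.5, -0.1]
finger_gap: 0.0573
grasp_force: 0.0
```

Emit:
drive_tool --deltas '[{"grip": 0.5,"delta_pos": [0.024,-0.008,0.007],"dr": [-0.032,0.019,-0.07]},{"grip": 0.5,"delta_pos": [0.024,-0.006,0.007],"dr": [-0.032,0.019,-0.07]},{"grip": 0.5,"delta_pos": [0.025,-0.005,0.007],"dr": [-0.032,0.019,-0.07]},{"grip": 0.5,"delta_pos": [0.025,-0.003,0.008],"dr": [-0.032,0.019,-0.07]},{"grip": 0.5,"delta_pos": [0.025,-0.002,0.008],"dr": [-0.032,0.019,-0.07]}]'

```text
time_s: 1.1
ee_pos: [0.393, -0.4094, 0.2361]
tool_rot: [2.781, -0.064, 1.11]
contact_force: [0.5, -0.1, 0.6]
finger_gap: 0.0472
grasp_force: 0.0
```

Emit:
drive_tool --deltas '[{"grip": 0.5,"delta_pos": [0.025,-0.001,0.008],"dr": [-0.032,0.019,-0.07]},{"grip": 0.5,"delta_pos": [0.024,0.001,0.009],"dr": [-0.032,0.019,-0.07]},{"grip": 0.5,"delta_pos": [0.024,0.002,0.009],"dr": [-0.032,0.019,-0.07]},{"grip": 0.5,"delta_pos": [0.024,0.004,0.01],"dr": [-0.032,0.019,-0.07]},{"grip": 0.5,"delta_pos": [0.024,0.006,0.011],"dr": [-0.032,0.019,-0.07]}]'

```text
time_s: 1.6
ee_pos: [0.4605, -0.3019, 0.2045]
tool_rot: [2.608, 0.002, 1.467]
contact_force: [-0.3, 0.0, 0.4]
finger_gap: 0.0466
grasp_force: 0.0
```

Emit:
drive_tool --deltas '[{"grip": 0.5,"delta_pos": [0,0,0],"dr": [0,0,0]},{"grip": 0.5,"delta_pos": [0,0,0],"dr": [0,0,0]}]'

```text
time_s: 1.8
ee_pos: [0.46, -0.3029, 0.2044]
tool_rot: [2.61, 0.0, 1.463]
contact_force: [0.2, 0.3, 0.4]
finger_gap: 0.047
grasp_force: 0.0
```

```bash
python3 -c "
from h import *
plan('slope',(.152,.001,.055),7)
s,p,R=now();c=r.camera('wrist');print(c['mount'].round(3).tolist(),c['camera_matrix'].round(1).tolist(),s['contact_force'].round(2))
cv2.imwrite('pics/w1.png',c['color'][...,::-1]);np.savez('w1.npz',**c,p=p,Rt=R)"
```

```text
([-0.0, -0.0, 0.01], [0.001, 0.0, 0.0])
([-0.0, -0.0, 0.01], [0.001, 0.0, 0.0])
([-0.0, -0.0, 0.01], [0.001, 0.0, 0.0])
([-0.0, -0.0, 0.01], [0.001, 0.0, 0.0])
([-0.0, -0.0, 0.01], [0.001, 0.0, 0.0])
([-0.0, -0.0, 0.01], [0.001, 0.0, 0.0])
([-0.0, -0.001, 0.01], [0.001, 0.0, 0.0])
end err [ 0.0001 -0.0001  0.    ] where (array([0.1519, 0.0021, 0.125 ]), array([-0.008, -0.   , -0.001])) t 1.8
[[0.001, -0.965, -0.261, 0.076], [1.0, 0.001, -0.001, 0.001], [0.001, -0.261, 0.965, -0.083], [0.0, 0.0, 0.0, 1.0]] [[297.3, 0.0, 254.8], [0.0, 297.3, 189.8], [0.0, 0.0, 1.0]] [0.18 0.31 0.42]
```

View pics/w1.png

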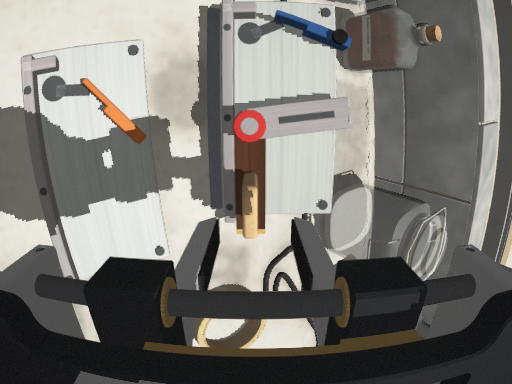

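The wrist view shows the fin at (250, 205), centred between the fingertips at (212, 225) and (298, 225). The leg lies along the rail. I'll go down and grip.

Emit:
drive_tool --deltas '[{"grip": 0.5,"delta_pos": [0,0,0.015],"dr": [0.002,0,0]},{"grip": 0.5,"delta_pos": [0,0,0.015],"dr": [0.002,0,0]},{"grip": 0.5,"delta_pos": [0,0,0.015],"dr": [0.002,0,0]},{"grip": 0.5,"delta_pos": [0,0,0.015],"dr": [0.002,0,0]},{"grip": 0.5,"delta_pos": [0,-0.001,0.01],"dr": [0,0,0]}]'

```text
time_s: 2.35
ee_pos: [0.4899, -0.3065, 0.151]
tool_rot: [2.618, -0.002, 1.463]
contact_force: [-0.4, 0.2, -0.3]
finger_gap: 0.047
grasp_force: 0.0
```

Emit:
drive_tool --deltas '[{"grip": 0.3,"delta_pos": [0,0,0],"dr": [0,0,0]},{"grip": 0.15,"delta_pos": [0,0,0],"dr": [0,0,0]},{"grip": 0,"delta_pos": [0,0,0],"dr": [0,0,0]},{"grip": 0,"delta_pos": [0,0,0],"dr": [0,0,0]},{"grip": 0,"delta_pos": [0,0,0],"dr": [0,0,0]}]' --force 15

```text
time_s: 2.85
ee_pos: [0.4893, -0.3057, 0.1513]
tool_rot: [2.618, -0.004, 1.464]
contact_force: [2.1, -0.7, -0.3]
finger_gap: 0.0116
grasp_force: 15.0
```

```bash
python3 -c "
from h import *
s=r.sense();print(where('slope'),s['contact_force'].round(2),(G['slope'][1].T@s['contact_force']).round(2),s['finger_gap'],s['grasp_force'])"
```

```text
(array([0.1512, 0.0004, 0.0643]), array([-0.   ,  0.004,  0.001])) [ 2.1  -0.66 -0.35] [ 0.43  1.69 -1.38] 0.011644351706041445 15.002182424068451
```

Emit:
drive_tool --deltas '[{"grip": 0,"delta_pos": [0.012,0,0],"dr": [0,0,0]},{"grip": 0,"delta_pos": [0.012,0,0],"dr": [0,0,0]},{"grip": 0,"delta_pos": [0.012,0,0],"dr": [0,0,0]},{"grip": 0,"delta_pos": [0.012,0,0],"dr": [0,0,0]},{"grip": 0,"delta_pos": [0.012,0,0],"dr": [0,0,0]}]'

```text
time_s: 3.35
ee_pos: [0.4979, -0.2497, 0.1603]
tool_rot: [2.633, -0.011, 1.468]
contact_force: [0.3, -0.9, -3.4]
finger_gap: 0.0118
grasp_force: 15.0
```

Emit:
drive_tool --deltas '[{"grip": 0,"delta_pos": [0.006,0,0],"dr": [0,0,0]},{"grip": 0,"delta_pos": [0.006,0,0],"dr": [0,0,0]},{"grip": 0,"delta_pos": [0.005,0,0],"dr": [0,0,0]},{"grip": 0,"delta_pos": [0,0,0],"dr": [0,0,0]}]'

```text
time_s: 3.75
ee_pos: [0.5008, -0.2334, 0.1631]
tool_rot: [2.636, -0.012, 1.471]
contact_force: [0.3, -0.3, -3.8]
finger_gap: 0.0118
grasp_force: 15.0
```

```bash
python3 -c "
from h import *
s=r.sense();print(where('slope'),s['contact_force'].round(2),(G['slope'][1].T@s['contact_force']).round(2),s['finger_gap'],s['grasp_force'])"
```

```text
(array([0.0773, 0.008 , 0.0727]), array([ 0.018,  0.014, -0.001])) [ 0.34 -0.35 -3.75] [ 0.31 -1.55 -3.44] 0.011846925002337113 14.987033754587173
```

```bash
python3 -c "
from h import *
s=r.sense();print(s['joint_positions'].round(3),s['qvel'].round(3),s['ee_pos'].round(4))"
```

```text
[ 0.427  0.299 -0.039  2.273 -1.02   0.163  1.27 ] [ 0.018  0.004 -0.009 -0.006 -0.001 -0.001  0.015] [ 0.5008 -0.2334  0.1631]
```

Emit:
drive_tool --deltas '[{"grip": 0,"delta_pos": [0,-0.002,0.003],"dr": [0.02,0,0]},{"grip": 0,"delta_pos": [0,-0.002,0.003],"dr": [0.02,0,0]},{"grip": 0,"delta_pos": [0,-0.001,0.002],"dr": [0,0,0]},{"grip": 0,"delta_pos": [0,0,0],"dr": [0,0,0]}]'

```text
time_s: 4.15
ee_pos: [0.5009, -0.2339, 0.154]
tool_rot: [2.674, -0.011, 1.47]
contact_force: [7.1, -0.3, -1.9]
finger_gap: 0.012
grasp_force: 15.0
```

```bash
python3 -c "
from h import *
s=r.sense();print(where('slope'),s['joint_positions'].round(3),(G['slope'][1].T@s['contact_force']).round(2))"
```

```text
(array([0.0779, 0.0007, 0.0649]), array([ 0.056,  0.013, -0.002])) [ 0.338  0.318  0.056  2.262 -0.947  0.192  1.187] [-0.48  5.19 -5.19]
```

Emit:
drive_tool --deltas '[{"grip": 0,"delta_pos": [0,0,0],"dr": [0.01,0,0]},{"grip": 0,"delta_pos": [0.005,0.001,0],"dr": [0.01,0,0]},{"grip": 0,"delta_pos": [0.005,0.001,0],"dr": [0,0,0]},{"grip": 0,"delta_pos": [0.003,0,0],"dr": [0,0,0]},{"grip": 0,"delta_pos": [0,0,0],"dr": [0,0,0]}]' --force 6

```text
time_s: 4.65
ee_pos: [0.5033, -0.2208, 0.1547]
tool_rot: [2.696, -0.012, 1.47]
contact_force: [1.3, -1.8, 2.7]
finger_gap: 0.0124
grasp_force: 6.0
```

```bash
python3 -c "
from h import *
s=r.sense();print(where('slope'),s['joint_positions'].round(3),(G['slope'][1].T@s['contact_force']).round(2))
s,p,R=now();c=r.camera('wrist');cv2.imwrite('pics/w2.png',c['color'][...,::-1]);np.savez('w2.npz',**c,p=p,Rt=R)"
```

```text
(array([0.0645, 0.0002, 0.0652]), array([ 0.078,  0.014, -0.001])) [ 0.233  0.314  0.14   2.264 -0.888  0.21   1.095] [1.69 2.66 1.55]
```

View pics/w2.png

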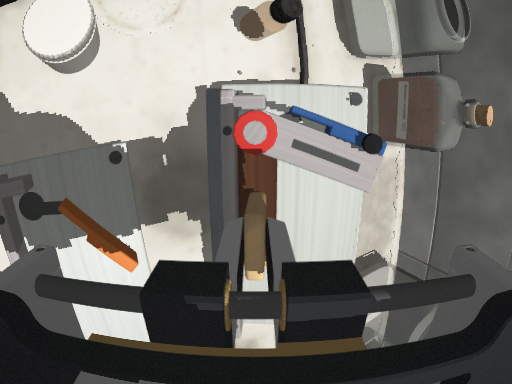

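The gauge is nearly home: button at (256, 131) beside the stop at (245, 100), blade against the blue fence's end near (375, 150). I'll push a little more, with slip in the soft grip.

Emit:
drive_tool --deltas '[{"grip": 0,"delta_pos": [0.002,0,0],"dr": [0,0,0]},{"grip": 0,"delta_pos": [0.002,0,0],"dr": [0,0,0]},{"grip": 0,"delta_pos": [0,0,0],"dr": [0,0,0]}]'

```text
time_s: 5.0
ee_pos: [0.5034, -0.218, 0.1548]
tool_rot: [2.695, -0.011, 1.469]
contact_force: [0.0, -6.6, 2.8]
finger_gap: 0.0131
grasp_force: 6.0
```

```bash
python3 -c "
from h import *
s=r.sense();print(where('slope'),(G['slope'][1].T@s['contact_force']).round(2))"
```

```text
(array([0.0618, 0.0002, 0.0653]), array([ 0.077,  0.012, -0.   ])) [6.59 2.05 2.03]
```

Emit:
drive_tool --deltas '[{"grip": 0,"delta_pos": [0.002,0,0],"dr": [0,0,0]},{"grip": 0,"delta_pos": [0.002,0,0],"dr": [0,0,0]},{"grip": 0,"delta_pos": [0,0,0],"dr": [0,0,0]}]'

```text
time_s: 5.3
ee_pos: [0.5039, -0.214, 0.1549]
tool_rot: [2.695, -0.011, 1.469]
contact_force: [0.7, -7.5, 2.6]
finger_gap: 0.0129
grasp_force: 6.0
```

```bash
cat > look.py <<'E'
from h import *
# gauge/fence state on the sloping guide from both fixed cameras
for n in("top","scene"):
    c=r.camera(n);P=cloud(c);hsv=cv2.cvtColor(c["color"],cv2.COLOR_RGB2HSV);H,S,V=[hsv[...,i].astype(int) for i in range(3)]
    O,F=G["slope"];q=(P-O)@F;x,y,z=q[...,0],q[...,1],q[...,2]
    red=((H<8)|(H>172))&(S>150)&(V>90)&(z>.03)&(abs(x)<.1)&(abs(y)<.04)
    fe=(H>100)&(H<125)&(S>110)&(abs(z-.03)<.005)&(y>.01)&(y<.1)
    bl=(S<60)&(abs(z-.028)<.004)&(y>.02)&(y<.1)&(x>-.03)&(x<.08)
    print(n,"red",red.sum(),np.median(q[red],0).round(4) if red.any() else None)
    for nm,m in(("fence",fe),("blade",bl)):
        a=np.c_[x[m],y[m]]
        if len(a)<8: print(nm,len(a));continue
        mm=np.median(a,0);a=a[np.linalg.norm(a-mm,axis=1)<.06];mm=a.mean(0);d=np.linalg.svd(a-mm,full_matrices=False)[2][0];d*=np.sign(d[1])
        print(nm,len(a),np.degrees(np.arctan2(d[1],d[0])).round(1),"perp",(d[0]*mm[1]-d[1]*mm[0]).round(4),mm.round(4))
E
python3 look.py;python3 -c "
from h import *
s=r.sense();print(where('slope'),(G['slope'][1].T@s['contact_force']).round(2))"
```

```text
top red 36 [-0.0059  0.0056  0.056 ]
fence 34 69.1 perp 0.0213 [-0.0012  0.0569]
blade 164 60.5 perp 0.0163 [0.0163 0.062 ]
scene red 71 [-0.0041  0.0066  0.0556]
fence 120 70.0 perp 0.0214 [-0.0013  0.0591]
blade 382 66.9 perp 0.0027 [0.0194 0.0523]
(array([0.0579, 0.0002, 0.0654]), array([ 0.077,  0.012, -0.   ])) [5.95 1.54 1.33]
```

Emit:
drive_tool --deltas '[{"grip": 0.2,"delta_pos": [0,0,0],"dr": [0,0,0]},{"grip": 0.4,"delta_pos": [0,0,0],"dr": [0,0,0]},{"grip": 0.5,"delta_pos": [0,0,0],"dr": [0,0,0]},{"grip": 0.5,"delta_pos": [0,0,-0.01],"dr": [0,0,0]},{"grip": 0.5,"delta_pos": [0,0,-0.02],"dr": [0,0,0]}]'

```text
time_s: 5.9
ee_pos: [0.4905, -0.2116, 0.1809]
tool_rot: [2.699, -0.013, 1.471]
contact_force: [0.3, 0.1, 0.4]
finger_gap: 0.0457
grasp_force: 0.0
```

Emit:
drive_tool --deltas '[{"grip": 0.4,"delta_pos": [0,0,-0.03],"dr": [0.03,0,0]},{"grip": 0.2,"delta_pos": [0,0,-0.03],"dr": [0.05,0,0]},{"grip": 0,"delta_pos": [0,0,-0.01],"dr": [0.05,0,0]},{"grip": 0,"delta_pos": [0,0,0],"dr": [0.03,0,0]},{"grip": 0,"delta_pos": [0,0,0],"dr": [0,0,0]}]'

```text
time_s: 6.4
ee_pos: [0.4647, -0.2091, 0.2434]
tool_rot: [2.852, -0.012, 1.473]
contact_force: [-0.6, 0.9, -0.0]
finger_gap: 0.0103
grasp_force: 0.0
```

```bash
python3 - <<'E'
s=open('h.py').read()
s=s.replace("nrot=None):","tilt=0.):").replace("Rt=np.c_[-F[:,0],F[:,1],-F[:,2]];pt_","Rt=np.c_[-F[:,0],F[:,1],-F[:,2]]@Ro.from_rotvec([tilt,0,0]).as_matrix();pt_")
open('h.py','w').write(s)
E
python3 look.py; python3 -c "
from h import *
plan('slope',(-.002,.002,.075),6,.097,.24)
s,p,R=now();c=r.camera('wrist');cv2.imwrite('pics/w3.png',c['color'][...,::-1]);np.savez('w3.npz',**c,p=p,Rt=R)"
```

```text
top red 14 [-0.0081  0.0025  0.056 ]
fence 25 71.1 perp 0.0184 [0.0052 0.0722]
blade 161 12.0 perp 0.0651 [0.0233 0.0715]
scene red 68 [-0.0014  0.0057  0.0556]
fence 121 70.2 perp 0.021 [-0.0008  0.0597]
blade 391 67.5 perp 0.0021 [0.0198 0.053 ]
([0.01, 0.004, 0.011], [0.001, -0.002, 0.001])
([0.01, 0.004, 0.011], [0.001, -0.002, 0.001])
([0.01, 0.005, 0.011], [0.001, -0.002, 0.001])
([0.01, 0.004, 0.011], [0.001, -0.002, 0.001])
([0.01, 0.005, 0.011], [0.001, -0.002, 0.001])
([0.01, 0.004, 0.011], [0.001, -0.002, 0.001])
end err [ 0.0002 -0.0001 -0.0002] where (array([ 0.0572, -0.0073,  0.1448]), array([ 0.234,  0.015, -0.003])) t 6.5
```

View pics/w3.png

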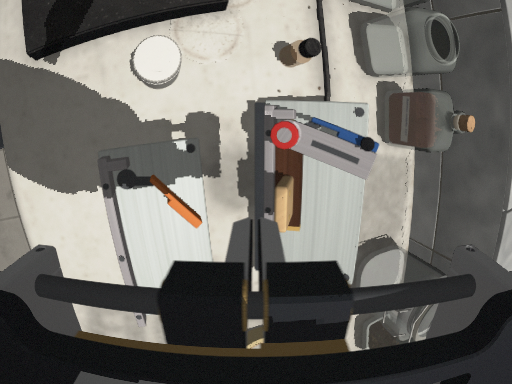

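The gauge is home in the corner: button at (285, 135) against the stop, blade lying along the blue fence from (310, 122) to (368, 145). Next I'll press the button.

```bash
python3 -c "
from h import *
plan('slope',(-.002,-.006,.066),5,.097,.24)"
```

```text
([0.012, 0.004, 0.015], [0.001, -0.003, 0.001])
([0.012, 0.004, 0.015], [0.001, -0.003, 0.001])
([0.012, 0.004, 0.016], [0.001, -0.003, 0.001])
([0.012, 0.004, 0.015], [0.001, -0.003, 0.001])
([0.012, 0.005, 0.016], [0.001, -0.003, 0.001])
end err [-0.0004  0.0001  0.0002] where (array([ 0.0574, -0.0076,  0.1448]), array([ 0.235,  0.014, -0.003])) t 6.55
```

Emit:
drive_tool --deltas '[{"grip": 0,"delta_pos": [0.012,0.004,0.015],"dr": [0,-0.003,0]},{"grip": 0,"delta_pos": [0.012,0.004,0.015],"dr": [0,-0.003,0]},{"grip": 0,"delta_pos": [0.012,0.004,0.016],"dr": [0,-0.003,0]},{"grip": 0,"delta_pos": [0.012,0.004,0.015],"dr": [0,-0.003,0]},{"grip": 0,"delta_pos": [0.012,0.004,0.015],"dr": [0,-0.003,0]}]'

```text
time_s: 7.05
ee_pos: [0.5106, -0.1537, 0.1751]
tool_rot: [2.853, 0.003, 1.466]
contact_force: [0.6, -0.5, 0.3]
finger_gap: 0.0002
grasp_force: 0.0
```

Emit:
drive_tool --deltas '[{"grip": 0,"delta_pos": [0,0,0],"dr": [0,0,0]},{"grip": 0,"delta_pos": [0,0,0],"dr": [0,0,0]}]'

```text
time_s: 7.25
ee_pos: [0.5101, -0.1543, 0.1758]
tool_rot: [2.854, 0.003, 1.466]
contact_force: [-0.3, -0.1, -0.0]
finger_gap: 0.0005
grasp_force: 0.0
```

```bash
cat > st.py <<'E'
from h import *
import sys
g=sys.argv[1];s=r.sense();print(where(g,float(sys.argv[2])),(G[g][1].T@s['contact_force']).round(2),s['joint_positions'].round(2),s['time_s'])
E
python3 st.py slope .097
```

```text
(array([-0.001 , -0.0061,  0.0671]), array([ 0.236, -0.001, -0.004])) [ 0.13 -0.22  0.1 ] [-0.24  0.29  0.49  2.22 -0.43  0.4   0.49] 7.25
```

Now press along -gz: in tool axes, (0, 0.23, 0.97).

Emit:
drive_tool --deltas '[{"grip": 0,"delta_pos": [0,0.001,0.004],"dr": [0,0,0]},{"grip": 0,"delta_pos": [0,0.001,0.003],"dr": [0,0,0]},{"grip": 0,"delta_pos": [0,0,0.002],"dr": [0,0,0]},{"grip": 0,"delta_pos": [0,0,0],"dr": [0,0,0]}]'

```text
time_s: 7.65
ee_pos: [0.5152, -0.1546, 0.168]
tool_rot: [2.853, 0.002, 1.466]
contact_force: [0.1, 0.3, 0.7]
finger_gap: 0.0007
grasp_force: 0.0
```

```bash
python3 st.py slope .097
```

```text
(array([-0.0014, -0.0056,  0.0578]), array([ 0.235, -0.001, -0.004])) [-0.32  0.39  0.59] [-0.22  0.31  0.47  2.22 -0.46  0.39  0.51] 7.65
```

Emit:
drive_tool --deltas '[{"grip": 0,"delta_pos": [0,0,0.001],"dr": [0,0,0]},{"grip": 0,"delta_pos": [0,0,0.001],"dr": [0,0,0]},{"grip": 0,"delta_pos": [0,0,0],"dr": [0,0,0]}]'

```text
time_s: 7.95
ee_pos: [0.5159, -0.1545, 0.1664]
tool_rot: [2.852, 0.002, 1.467]
contact_force: [-3.3, 0.8, 7.1]
finger_gap: 0.0009
grasp_force: 3.5
```

Emit:
drive_tool --deltas '[{"grip": 0,"delta_pos": [0,0.001,0.001],"dr": [0,0,0]},{"grip": 0,"delta_pos": [0,0,0.001],"dr": [0,0,0]},{"grip": 0,"delta_pos": [0,0,0],"dr": [0,0,0]}]'

```text
time_s: 8.25
ee_pos: [0.5171, -0.1547, 0.1647]
tool_rot: [2.853, 0.002, 1.466]
contact_force: [-4.9, 1.8, 7.7]
finger_gap: 0.0003
grasp_force: 4.9
```

```bash
python3 st.py slope .097
```

```text
(array([-0.0015, -0.0056,  0.0539]), array([ 0.235, -0.001, -0.004])) [-1.31 -0.55  9.26] [-0.21  0.32  0.46  2.22 -0.47  0.38  0.52] 8.25
```

Emit:
drive_tool --deltas '[{"grip": 0,"delta_pos": [0,0,0.001],"dr": [0,0,0]},{"grip": 0,"delta_pos": [0,0,0.001],"dr": [0,0,0]},{"grip": 0,"delta_pos": [0,0,0],"dr": [0,0,0]}]'

```text
time_s: 8.55
ee_pos: [0.5179, -0.1548, 0.163]
tool_rot: [2.852, 0.002, 1.467]
contact_force: [-4.8, 0.1, 10.8]
finger_gap: 0.0005
grasp_force: 5.9
```

Emit:
drive_tool --deltas '[{"grip": 0,"delta_pos": [0,0.001,0.001],"dr": [0,0,0]},{"grip": 0,"delta_pos": [0,0,0],"dr": [0,0,0]}]'

```text
time_s: 8.75
ee_pos: [0.5185, -0.1549, 0.1623]
tool_rot: [2.853, 0.002, 1.466]
contact_force: [-13.8, 3.0, 19.3]
finger_gap: 0.0004
grasp_force: 11.9
```

```bash
python3 st.py slope .097
```

```text
(array([-0.0015, -0.0056,  0.0511]), array([ 0.235, -0.   , -0.004])) [-1.48 -2.48 23.74] [-0.2   0.33  0.45  2.22 -0.47  0.38  0.52] 8.75
```

Emit:
drive_tool --deltas '[{"grip": 0,"delta_pos": [0,0,0.0005],"dr": [0,0,0]},{"grip": 0,"delta_pos": [0,0,0],"dr": [0,0,0]},{"grip": 0,"delta_pos": [0,0,0],"dr": [0,0,0]}]'

```text
time_s: 9.05
ee_pos: [0.5185, -0.1549, 0.1621]
tool_rot: [2.853, 0.001, 1.466]
contact_force: [-18.5, 2.4, 30.5]
finger_gap: 0.0007
grasp_force: 17.7
```

Emit:
drive_tool --deltas '[{"grip": 0,"delta_pos": [0,-0.001,-0.01],"dr": [0,0,0]},{"grip": 0,"delta_pos": [0,-0.003,-0.02],"dr": [0,0,0]},{"grip": 0.2,"delta_pos": [-0.02,-0.003,-0.025],"dr": [0,0,0]},{"grip": 0.4,"delta_pos": [-0.023,0,-0.015],"dr": [-0.03,0,0]},{"grip": 0.5,"delta_pos": [-0.02,0,0],"dr": [-0.03,0,0]}]'

```text
time_s: 9.55
ee_pos: [0.4866, -0.2153, 0.229]
tool_rot: [2.788, 0.003, 1.467]
contact_force: [0.7, 0.5, -0.8]
finger_gap: 0.0212
grasp_force: 0.0
```

Emit:
drive_tool --deltas '[{"grip": 0.5,"delta_pos": [0,0,0],"dr": [0,0,0]},{"grip": 0.5,"delta_pos": [0,0,0],"dr": [0,0,0]}]'

```text
time_s: 9.75
ee_pos: [0.486, -0.2145, 0.2268]
tool_rot: [2.793, 0.002, 1.466]
contact_force: [-0.6, -0.0, -0.8]
finger_gap: 0.0372
grasp_force: 0.0
```

```bash
python3 look.py; python3 -c "
from h import *
plan('slope',(.064,.0,.09),6,.078,.08);print(now()[0]['contact_force'])
s,p,R=now();c=r.camera('scene');cv2.imwrite('pics/s4.png',cv2.resize(c['color'][170:310,170:330,::-1],(800,600),interpolation=cv2.INTER_NEAREST)[:600,:800])"
```

```text
top red 0 None
fence 20 69.6 perp 0.0206 [0.0004 0.0601]
blade 103 74.9 perp -0.0019 [0.016  0.0522]
scene red 85 [0.     0.0026 0.051 ]
fence 117 70.1 perp 0.0212 [-0.0014  0.0584]
blade 389 67.3 perp 0.0023 [0.0198 0.0534]
([-0.001, -0.002, 0.008], [-0.016, 0.0, 0.001])
([-0.001, -0.002, 0.008], [-0.016, 0.0, 0.001])
([-0.0, -0.002, 0.008], [-0.016, 0.0, 0.001])
([-0.001, -0.003, 0.008], [-0.016, 0.0, 0.001])
([-0.0, -0.003, 0.008], [-0.016, 0.0, 0.001])
([-0.001, -0.002, 0.009], [-0.016, 0.0, 0.001])
end err [-0.0005  0.0005  0.0003] where (array([0.0604, 0.0134, 0.1371]), array([ 0.175, -0.   , -0.005])) t 9.85
[0.58136796 0.19436032 0.13067476]
```

View pics/s4.png

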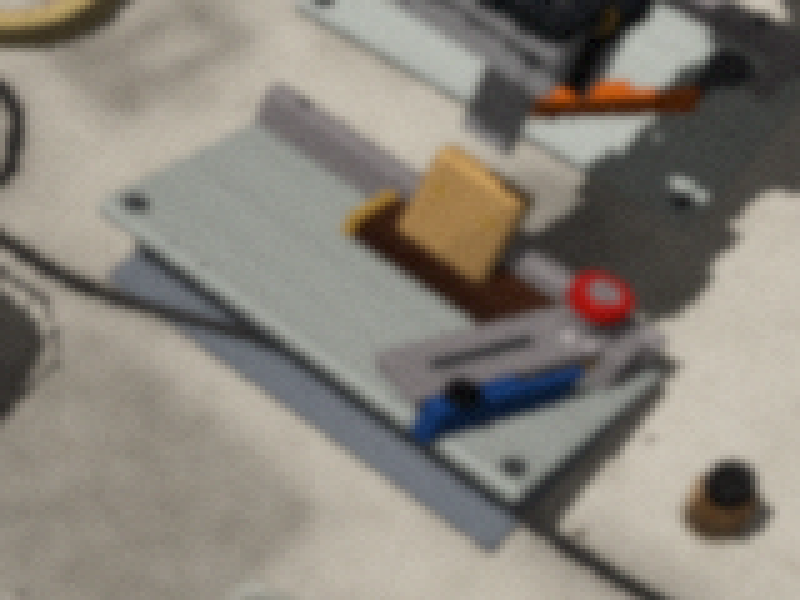

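The button is down (its top measures 51 mm, was 56), and the blade lies flush along the blue fence around (500, 380). Next I'll re-grip the fin.

Emit:
drive_tool --deltas '[{"grip": 0.45,"delta_pos": [-0.001,-0.002,0.008],"dr": [-0.016,0,0.001]},{"grip": 0.45,"delta_pos": [-0.001,-0.002,0.008],"dr": [-0.016,0,0.001]},{"grip": 0.45,"delta_pos": [-0.001,-0.002,0.008],"dr": [-0.016,0,0.001]},{"grip": 0.45,"delta_pos": [-0.001,-0.003,0.008],"dr": [-0.016,0,0.001]},{"grip": 0.45,"delta_pos": [-0.001,-0.003,0.008],"dr": [-0.02,0,0.001]}]'

```text
time_s: 10.4
ee_pos: [0.4898, -0.2189, 0.1845]
tool_rot: [2.709, 0.001, 1.464]
contact_force: [0.4, 0.7, 0.1]
finger_gap: 0.0426
grasp_force: 0.0
```

```bash
python3 st.py slope .078; python3 -c "
from h import *
plan('slope',(.066,.0005,.060),5,.078,.07)"
```

```text
(array([0.0652, 0.0023, 0.0978]), array([ 0.091, -0.   , -0.001])) [-0.73  0.29 -0.06] [ 0.05  0.25  0.34  2.28 -0.74  0.28  0.94] 10.4
([-0.0, -0.0, 0.008], [-0.004, 0.0, 0.0])
([-0.0, -0.0, 0.007], [-0.004, 0.0, 0.0])
([-0.0, -0.0, 0.008], [-0.004, 0.0, 0.0])
([-0.0, -0.0, 0.007], [-0.004, 0.0, 0.0])
([-0.001, -0.0, 0.008], [-0.004, 0.0, 0.0])
end err [-0.0003  0.0002  0.    ] where (array([0.0652, 0.0023, 0.0978]), array([ 0.091, -0.   , -0.001])) t 10.4
```

Emit:
drive_tool --deltas '[{"grip": 0.45,"delta_pos": [0,-0.001,0.008],"dr": [-0.014,0,0]},{"grip": 0.45,"delta_pos": [0,-0.001,0.008],"dr": [-0.014,0,0]},{"grip": 0.45,"delta_pos": [0,-0.001,0.008],"dr": [-0.014,0,0]},{"grip": 0.45,"delta_pos": [0,-0.001,0.007],"dr": [-0.014,0,0]},{"grip": 0.45,"delta_pos": [0,-0.002,0.006],"dr": [-0.014,0,0]}]'

```text
time_s: 10.9
ee_pos: [0.5031, -0.2234, 0.1575]
tool_rot: [2.655, -0.005, 1.468]
contact_force: [0.6, -0.4, 0.2]
finger_gap: 0.0427
grasp_force: 0.0
```

```bash
python3 st.py slope .078
```

```text
(array([0.0676, 0.0049, 0.0673]), array([ 0.037,  0.007, -0.002])) [ 0.28  0.67 -0.16] [ 0.32  0.31  0.05  2.28 -1.02  0.16  1.24] 10.9
```

Emit:
drive_tool --deltas '[{"grip": 0.45,"delta_pos": [0,-0.001,0.001],"dr": [0.015,0,0]},{"grip": 0.45,"delta_pos": [0,0,0.002],"dr": [0.015,0,0]},{"grip": 0.45,"delta_pos": [0,0,0.002],"dr": [0,0,0]},{"grip": 0.45,"delta_pos": [0,0,0],"dr": [0,0,0]}]'

```text
time_s: 11.3
ee_pos: [0.5051, -0.224, 0.1534]
tool_rot: [2.683, -0.005, 1.465]
contact_force: [0.2, 0.1, -0.4]
finger_gap: 0.0426
grasp_force: 0.0
```

```bash
python3 st.py slope .078
```

```text
(array([0.0681, 0.0024, 0.0629]), array([0.065, 0.006, 0.   ])) [-0.12 -0.01 -0.43] [ 0.24  0.32  0.13  2.27 -0.95  0.19  1.16] 11.3
```

Emit:
drive_tool --deltas '[{"grip": 0.25,"delta_pos": [0,-0.001,0],"dr": [0,0,0]},{"grip": 0.1,"delta_pos": [0,0,0],"dr": [0,0,0]},{"grip": 0,"delta_pos": [0,0,0],"dr": [0,0,0]},{"grip": 0,"delta_pos": [0,0,0],"dr": [0,0,0]},{"grip": 0,"delta_pos": [0,0,0],"dr": [0,0,0]}]' --force 35

```text
time_s: 11.8
ee_pos: [0.5038, -0.2246, 0.1534]
tool_rot: [2.682, -0.005, 1.465]
contact_force: [-1.3, -0.4, 4.1]
finger_gap: 0.0116
grasp_force: 34.9
```

```bash
python3 st.py slope .078
```

```text
(array([0.0689, 0.0014, 0.0635]), array([0.064, 0.005, 0.   ])) [0.53 0.97 4.17] [ 0.25  0.32  0.13  2.27 -0.96  0.19  1.17] 11.8
```

Emit:
drive_tool --deltas '[{"grip": 0,"delta_pos": [-0.002,0,-0.004],"dr": [0,0,0]},{"grip": 0,"delta_pos": [-0.003,0,-0.008],"dr": [0,0,0]},{"grip": 0,"delta_pos": [-0.004,0,-0.015],"dr": [0,0,0]},{"grip": 0,"delta_pos": [-0.004,0,-0.02],"dr": [0,0,0]},{"grip": 0,"delta_pos": [-0.004,0,-0.02],"dr": [0,0,0]}]'

```text
time_s: 12.3
ee_pos: [0.4713, -0.2387, 0.2132]
tool_rot: [2.685, -0.005, 1.465]
contact_force: [-0.1, -0.2, -3.0]
finger_gap: 0.012
grasp_force: 35.0
```

```bash
python3 st.py slope .078; python3 -c "
from h import *
print(where('flat'))
plan('flat',(.150,.001,.13),12)"
```

```text
(array([0.0864, 0.0044, 0.1307]), array([0.067, 0.005, 0.001])) [ 0.16 -1.58 -2.6 ] [ 0.08  0.18  0.37  2.28 -0.7   0.33  0.95] 12.3
(array([0.0481, 0.1133, 0.1426]), array([-0.457, -0.011,  0.071]))
([-0.009, -0.005, -0.002], [0.038, 0.001, -0.006])
([-0.009, -0.006, -0.002], [0.038, 0.001, -0.006])
([-0.009, -0.006, -0.002], [0.038, 0.001, -0.006])
([-0.009, -0.006, -0.002], [0.038, 0.001, -0.006])
([-0.009, -0.006, -0.001], [0.038, 0.001, -0.006])
([-0.009, -0.006, -0.001], [0.038, 0.001, -0.006])
([-0.009, -0.006, -0.001], [0.038, 0.001, -0.006])
([-0.009, -0.006, -0.001], [0.038, 0.001, -0.006])
([-0.009, -0.006, -0.001], [0.038, 0.001, -0.006])
([-0.009, -0.006, -0.0], [0.038, 0.001, -0.006])
([-0.008, -0.007, -0.0], [0.038, 0.001, -0.006])
([-0.009, -0.006, -0.0], [0.038, 0.001, -0.006])
end err [-0.0003  0.0001  0.0003] where (array([0.0481, 0.1133, 0.1426]), array([-0.457, -0.011,  0.071])) t 12.3
```

Emit:
drive_tool --deltas '[{"grip": 0,"delta_pos": [-0.009,-0.005,-0.002],"dr": [0.038,0.001,-0.006]},{"grip": 0,"delta_pos": [-0.009,-0.006,-0.002],"dr": [0.038,0.001,-0.006]},{"grip": 0,"delta_pos": [-0.009,-0.006,-0.002],"dr": [0.038,0.001,-0.006]},{"grip": 0,"delta_pos": [-0.009,-0.006,-0.002],"dr": [0.038,0.001,-0.006]},{"grip": 0,"delta_pos": [-0.009,-0.006,-0.001],"dr": [0.038,0.001,-0.006]}]'

```text
time_s: 12.8
ee_pos: [0.4371, -0.2808, 0.2106]
tool_rot: [2.875, 0.001, 1.495]
contact_force: [0.7, 0.0, -2.7]
finger_gap: 0.0116
grasp_force: 35.0
```

Emit:
drive_tool --deltas '[{"grip": 0,"delta_pos": [-0.009,-0.006,-0.001],"dr": [0.038,0.001,-0.006]},{"grip": 0,"delta_pos": [-0.009,-0.006,-0.001],"dr": [0.038,0.001,-0.006]},{"grip": 0,"delta_pos": [-0.009,-0.006,-0.001],"dr": [0.038,0.001,-0.006]},{"grip": 0,"delta_pos": [-0.009,-0.006,-0.001],"dr": [0.038,0.001,-0.006]},{"grip": 0,"delta_pos": [-0.009,-0.006,0],"dr": [0.038,0.001,-0.006]}]'

```text
time_s: 13.3
ee_pos: [0.4041, -0.3238, 0.2089]
tool_rot: [3.065, 0.001, 1.525]
contact_force: [-0.3, 0.4, -3.1]
finger_gap: 0.0118
grasp_force: 35.0
```

Emit:
drive_tool --deltas '[{"grip": 0,"delta_pos": [-0.008,-0.007,0],"dr": [0.038,0.001,-0.006]},{"grip": 0,"delta_pos": [-0.009,-0.006,0],"dr": [0.038,0.001,-0.006]},{"grip": 0,"delta_pos": [0,0,0],"dr": [0,0,0]},{"grip": 0,"delta_pos": [0,0,0],"dr": [0,0,0]}]'

```text
time_s: 13.7
ee_pos: [0.3911, -0.3397, 0.2079]
tool_rot: [3.139, -0.0, 1.537]
contact_force: [0.0, -0.2, -2.1]
finger_gap: 0.0122
grasp_force: 35.0
```

```bash
python3 st.py flat .078; python3 -c "
from h import *
plan('flat',(.150,.002,.070),6)
O,F=G['flat']
for n in('top','scene'):
    c=r.camera(n);P=cloud(c);hsv=cv2.cvtColor(c['color'],cv2.COLOR_RGB2HSV);H,S,V=[hsv[...,i].astype(int) for i in range(3)]
    q=(P-O)@F;x,y,z=q[...,0],q[...,1],q[...,2]
    red=((H<8)|(H>172))&(S>150)&(V>90)&(z>.05)&(z<.2)&(x<.2)&(abs(y)<.06)
    print(n,'red',red.sum(),np.median(q[red],0).round(4) if red.any() else 0)
    bl=(S<60)&(y>.02)&(y<.1)&(x>.02)&(x<.16)&(z>.06)&(z<.12)
    a=q[bl];
    if len(a)>10:
        m=a.mean(0);u,sv,vt=np.linalg.svd(a-m,full_matrices=False);print('blade',len(a),m.round(4),vt[0].round(3),vt[2].round(3))
    wd=(S>90)&(z>.06)&(z<.13)&(abs(y)<.03)&(x>.08)&(x<.22)&(V<110);a=q[wd]
    if len(a)>10:
        m=a.mean(0);vt=np.linalg.svd(a-m,full_matrices=False)[2];print('leg',len(a),m.round(4),vt.round(3).tolist())
s,p,R=now();c=r.camera('wrist');cv2.imwrite('pics/w5.png',c['color'][...,::-1])"
```

```text
(array([0.1497, 0.0026, 0.1293]), array([-0.003,  0.   , -0.001])) [ 0.16  0.01 -2.12] [ 0.08  0.33  0.61  2.07 -0.26  0.81  0.82] 13.7
([-0.0, -0.0, 0.01], [0.0, -0.0, 0.0])
([-0.0, -0.0, 0.01], [0.0, -0.0, 0.0])
([-0.0, -0.0, 0.01], [0.0, -0.0, 0.0])
([-0.0, -0.0, 0.01], [0.0, -0.0, 0.0])
([-0.0, -0.0, 0.01], [0.0, -0.0, 0.0])
([-0.0, -0.001, 0.009], [0.0, -0.0, 0.0])
end err [ 0.0005 -0.0004 -0.0003] where (array([0.1497, 0.0026, 0.1293]), array([-0.003,  0.   , -0.001])) t 13.7
top red 0 0
scene red 20 [0.0748 0.0094 0.1162]
blade 473 [0.0984 0.0547 0.0945] [-0.368 -0.93   0.001] [ 0.043 -0.018 -0.999]
leg 416 [0.1261 0.0067 0.0949] [[-0.934, -0.139, 0.329], [0.33, 0.018, 0.944], [0.137, -0.99, -0.029]]
```

View pics/w5.png

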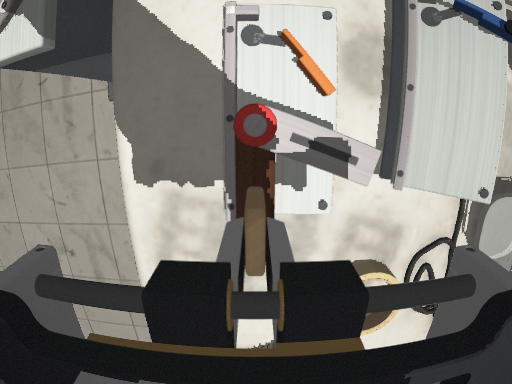

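The wrist view shows the gauge held level over the flat plate: button at (255, 125), blade clear of the orange fence at (308, 62). I'll lower it just off the rail.

Emit:
drive_tool --deltas '[{"grip": 0,"delta_pos": [0,0.003,0.015],"dr": [0,0,0]},{"grip": 0,"delta_pos": [0,0,0.015],"dr": [0,0,0]},{"grip": 0,"delta_pos": [0,0,0.015],"dr": [0,0,0]},{"grip": 0,"delta_pos": [0,0,0.01],"dr": [0,0,0]},{"grip": 0,"delta_pos": [0,0,0.005],"dr": [0,0,0]}]'

```text
time_s: 14.35
ee_pos: [0.394, -0.3396, 0.1467]
tool_rot: [3.14, -0.001, 1.537]
contact_force: [-1.1, -0.1, -2.1]
finger_gap: 0.0115
grasp_force: 35.0
```

```bash
python3 st.py flat .078
```

```text
(array([0.1495, 0.0054, 0.0681]), array([-0.001,  0.001, -0.002])) [ 0.14 -1.08 -2.12] [ 0.14  0.43  0.55  2.11 -0.35  0.69  0.89] 14.35
```

Emit:
drive_tool --deltas '[{"grip": 0,"delta_pos": [0,0,0.003],"dr": [0,0,0]},{"grip": 0,"delta_pos": [0,0,0.002],"dr": [0,0,0]},{"grip": 0,"delta_pos": [0,0,0],"dr": [0,0,0]}]'

```text
time_s: 14.65
ee_pos: [0.3945, -0.34, 0.1432]
tool_rot: [3.139, 0.0, 1.537]
contact_force: [-0.3, 0.5, -2.7]
finger_gap: 0.0119
grasp_force: 35.0
```

```bash
python3 st.py flat .078
```

```text
(array([0.1499, 0.0059, 0.0646]), array([-0.003, -0.   , -0.001])) [-0.53 -0.34 -2.69] [ 0.15  0.44  0.54  2.11 -0.36  0.68  0.9 ] 14.65
```

Emit:
drive_tool --deltas '[{"grip": 0,"delta_pos": [0,0,0.001],"dr": [0,0,0]},{"grip": 0,"delta_pos": [0,0,0.001],"dr": [0,0,0]},{"grip": 0,"delta_pos": [0,0,0],"dr": [0,0,0]}]'

```text
time_s: 14.95
ee_pos: [0.3947, -0.3403, 0.1418]
tool_rot: [3.138, 0.0, 1.537]
contact_force: [-1.4, 1.1, 7.8]
finger_gap: 0.0115
grasp_force: 35.0
```

Emit:
drive_tool --deltas '[{"grip": 0,"delta_pos": [0,-0.002,0],"dr": [0,0,0]},{"grip": 0,"delta_pos": [0,-0.002,0],"dr": [0,0,0]},{"grip": 0,"delta_pos": [0,0,0],"dr": [0,0,0]}]'

```text
time_s: 15.25
ee_pos: [0.3911, -0.3402, 0.1418]
tool_rot: [3.137, 0.001, 1.537]
contact_force: [3.1, -0.7, 7.2]
finger_gap: 0.0121
grasp_force: 35.0
```

```bash
python3 st.py flat .078
```

```text
(array([0.1503, 0.0028, 0.0632]), array([-0.005, -0.001, -0.001])) [0.56 3.12 7.23] [ 0.15  0.44  0.54  2.12 -0.36  0.67  0.9 ] 15.25
```

Emit:
drive_tool --deltas '[{"grip": 0,"delta_pos": [0.006,-0.0005,-0.0005],"dr": [0,0,0]},{"grip": 0,"delta_pos": [0.01,0,0],"dr": [0,0,0]},{"grip": 0,"delta_pos": [0.01,0,0],"dr": [0,0,0]},{"grip": 0,"delta_pos": [0.01,0,0],"dr": [0,0,0]},{"grip": 0,"delta_pos": [0.006,0,0],"dr": [0,0,0]}]'

```text
time_s: 15.75
ee_pos: [0.3915, -0.2971, 0.1418]
tool_rot: [3.138, 0.001, 1.538]
contact_force: [0.0, -4.8, 4.4]
finger_gap: 0.0121
grasp_force: 35.0
```

```bash
python3 st.py flat .078
```

```text
(array([0.1071, 0.0015, 0.0632]), array([-0.003, -0.001, -0.002])) [4.76 0.19 4.4 ] [ 0.06  0.4   0.55  2.17 -0.34  0.65  0.82] 15.75
```

Emit:
drive_tool --deltas '[{"grip": 0,"delta_pos": [0.008,0,0],"dr": [0,0,0]},{"grip": 0,"delta_pos": [0.008,0,0],"dr": [0,0,0]},{"grip": 0,"delta_pos": [0.008,0,0],"dr": [0,0,0]},{"grip": 0,"delta_pos": [0.006,0,0],"dr": [0,0,0]},{"grip": 0,"delta_pos": [0,0,0],"dr": [0,0,0]}]' --force 15

```text
time_s: 16.25
ee_pos: [0.3925, -0.2667, 0.1417]
tool_rot: [3.139, -0.0, 1.538]
contact_force: [0.6, 0.1, 8.7]
finger_gap: 0.0121
grasp_force: 15.0
```

```bash
python3 st.py flat .078
```

```text
(array([0.0766, 0.0014, 0.0631]), array([-0.003,  0.   , -0.002])) [-0.07  0.58  8.66] [-0.    0.37  0.55  2.21 -0.33  0.63  0.76] 16.25
```

Emit:
drive_tool --deltas '[{"grip": 0,"delta_pos": [0.003,0,0],"dr": [0,0,0]},{"grip": 0,"delta_pos": [0.002,0,0],"dr": [0,0,0]},{"grip": 0,"delta_pos": [0,0,0],"dr": [0,0,0]}]' --force 10

```text
time_s: 16.55
ee_pos: [0.3926, -0.2623, 0.1417]
tool_rot: [3.139, 0.0, 1.538]
contact_force: [1.0, -3.4, 7.0]
finger_gap: 0.0115
grasp_force: 10.0
```

```bash
python3 st.py flat .078
```

```text
(array([0.0724, 0.0014, 0.0631]), array([-0.003, -0.   , -0.002])) [3.33 1.11 7.03] [-0.01  0.37  0.55  2.21 -0.33  0.63  0.75] 16.55
```

Emit:
drive_tool --deltas '[{"grip": 0,"delta_pos": [0.002,0,-0.0005],"dr": [0,0,0]},{"grip": 0,"delta_pos": [0.002,0,0],"dr": [0,0,0]},{"grip": 0,"delta_pos": [0,0,0],"dr": [0,0,0]}]'

```text
time_s: 16.85
ee_pos: [0.3924, -0.258, 0.1418]
tool_rot: [3.14, -0.001, 1.538]
contact_force: [0.7, 0.8, -1.8]
finger_gap: 0.0119
grasp_force: 10.0
```

Emit:
drive_tool --deltas '[{"grip": 0,"delta_pos": [0.002,-0.001,0],"dr": [0,0,0]},{"grip": 0,"delta_pos": [0,0,0],"dr": [0,0,0]}]'

```text
time_s: 17.05
ee_pos: [0.3917, -0.257, 0.1421]
tool_rot: [3.139, 0.001, 1.537]
contact_force: [0.4, -3.8, -0.7]
finger_gap: 0.0118
grasp_force: 10.0
```

```bash
python3 st.py flat .078
```

```text
(array([0.0671, 0.0003, 0.0635]), array([-0.003, -0.001, -0.001])) [ 3.75  0.53 -0.69] [-0.02  0.37  0.56  2.22 -0.33  0.63  0.74] 17.05
```

Emit:
drive_tool --deltas '[{"grip": 0,"delta_pos": [0.002,-0.001,0],"dr": [0,0,0]},{"grip": 0,"delta_pos": [0,0,0],"dr": [0,0,0]}]'

```text
time_s: 17.25
ee_pos: [0.3913, -0.256, 0.1426]
tool_rot: [3.137, 0.002, 1.536]
contact_force: [1.5, -9.3, 2.9]
finger_gap: 0.012
grasp_force: 10.0
```

```bash
python3 st.py flat .078
```

```text
(array([ 0.0662, -0.0001,  0.064 ]), array([-0.005, -0.002, -0.001])) [9.27 1.81 2.86] [-0.03  0.36  0.56  2.22 -0.33  0.63  0.73] 17.25
```

Contact with the stop (9 N). I'll push a little more, release and look.

Emit:
drive_tool --deltas '[{"grip": 0,"delta_pos": [0.002,-0.001,0],"dr": [0,0,0]},{"grip": 0,"delta_pos": [0,0,0],"dr": [0,0,0]}]'

```text
time_s: 17.45
ee_pos: [0.391, -0.2543, 0.1428]
tool_rot: [3.136, 0.003, 1.536]
contact_force: [4.1, -11.3, 2.0]
finger_gap: 0.012
grasp_force: 10.0
```

Emit:
drive_tool --deltas '[{"grip": 0.1,"delta_pos": [0,0,0],"dr": [0,0,0]},{"grip": 0.25,"delta_pos": [0,0,0],"dr": [0,0,0]},{"grip": 0.4,"delta_pos": [0,0,0],"dr": [0,0,0]},{"grip": 0.45,"delta_pos": [0,0,0],"dr": [0,0,0]},{"grip": 0.45,"delta_pos": [0,0,-0.01],"dr": [0,0,0]}]'

```text
time_s: 17.95
ee_pos: [0.3891, -0.2523, 0.1515]
tool_rot: [3.141, -0.001, 1.537]
contact_force: [-0.1, 0.2, 0.7]
finger_gap: 0.0398
grasp_force: 0.0
```

Emit:
drive_tool --deltas '[{"grip": 0.45,"delta_pos": [0,0,-0.025],"dr": [0,0,0]},{"grip": 0.45,"delta_pos": [0,0,-0.03],"dr": [0,0,0]},{"grip": 0.45,"delta_pos": [-0.02,0,-0.03],"dr": [0,0,0]},{"grip": 0.45,"delta_pos": [-0.04,0,-0.02],"dr": [0,0,0]},{"grip": 0.45,"delta_pos": [-0.04,0,-0.01],"dr": [0,0,0]}]'

```text
time_s: 18.45
ee_pos: [0.3866, -0.3537, 0.2699]
tool_rot: [3.136, 0.0, 1.539]
contact_force: [1.0, 0.6, -0.3]
finger_gap: 0.0422
grasp_force: 0.0
```

Emit:
drive_tool --deltas '[{"grip": 0.45,"delta_pos": [-0.04,0,0],"dr": [0,0,0]},{"grip": 0.45,"delta_pos": [-0.03,0,0],"dr": [0,0,0]},{"grip": 0.45,"delta_pos": [-0.02,0,0],"dr": [0,0,0]},{"grip": 0.45,"delta_pos": [0,0,0],"dr": [0,0,0]}]'

```text
time_s: 18.85
ee_pos: [0.382, -0.4449, 0.2676]
tool_rot: [3.14, 0.001, 1.534]
contact_force: [0.6, 0.1, -0.2]
finger_gap: 0.0423
grasp_force: 0.0
```

```bash
cat > fin.py <<'E'
from h import *
O,F=G['flat']
for n in('top','scene'):
    c=r.camera(n);np.savez(n+'9.npz',**c);P=cloud(c);hsv=cv2.cvtColor(c['color'],cv2.COLOR_RGB2HSV);H,S,V=[hsv[...,i].astype(int) for i in range(3)]
    q=(P-O)@F;x,y,z=q[...,0],q[...,1],q[...,2]
    red=((H<8)|(H>172))&(S>150)&(V>90)&(z>.04)&(z<.07)&(abs(x)<.05)&(abs(y)<.04)
    print(n,'red',red.sum(),np.median(q[red],0).round(4) if red.any() else 0)
    fe=(H>4)&(H<14)&(S>150)&(abs(z-.03)<.005)&(y>.01)&(y<.1)&(abs(x)<.08)
    bl=(S<60)&(abs(z-.028)<.004)&(y>.018)&(y<.1)&(x>-.03)&(x<.06)
    fn=(S>90)&(H>10)&(H<24)&(z>.055)&(z<.08)&(x>.03)&(x<.11)&(abs(y)<.03)
    for nm,m in(('fence',fe),('blade',bl),('fin',fn)):
        a=np.c_[x[m],y[m]].astype(np.float32)
        if len(a)<8: print(nm,len(a));continue
        vx,vy,x0,y0=cv2.fitLine(a,cv2.DIST_HUBER,0,.01,.01).ravel();s=np.sign(vy) if nm!='fin' else np.sign(vx)
        print(nm,len(a),np.degrees(np.arctan2(s*vy,s*vx)).round(1),'perp',(s*(vx*y0-vy*x0)).round(4),x0.round(4),y0.round(4))
    if n=='scene': cv2.imwrite('pics/s9.png',cv2.resize(c['color'][110:250,190:350,::-1],(800,600)))
E
python3 fin.py; python3 st.py flat .078
```

```text
top red 54 [-0.001  -0.0023  0.0515]
fence 54 69.4 perp 0.0225 -0.0008 0.062
blade 394 67.6 perp 0.004 0.0167 0.0511
fin 123 -0.7 perp 0.0007 0.063 -1e-04
scene red 67 [-0.0022  0.0032  0.0509]
fence 127 68.5 perp 0.0231 -0.0004 0.0621
blade 397 64.0 perp 0.0064 0.0219 0.0594
fin 149 -0.1 perp 0.0033 0.0612 0.0032
(array([ 0.2527, -0.0023,  0.1886]), array([-0.002,  0.   , -0.001])) [ 0.13 -0.55 -0.21] [ 0.2   0.38  0.7   1.88 -0.29  0.99  0.99] 18.95
```

View pics/s9.png

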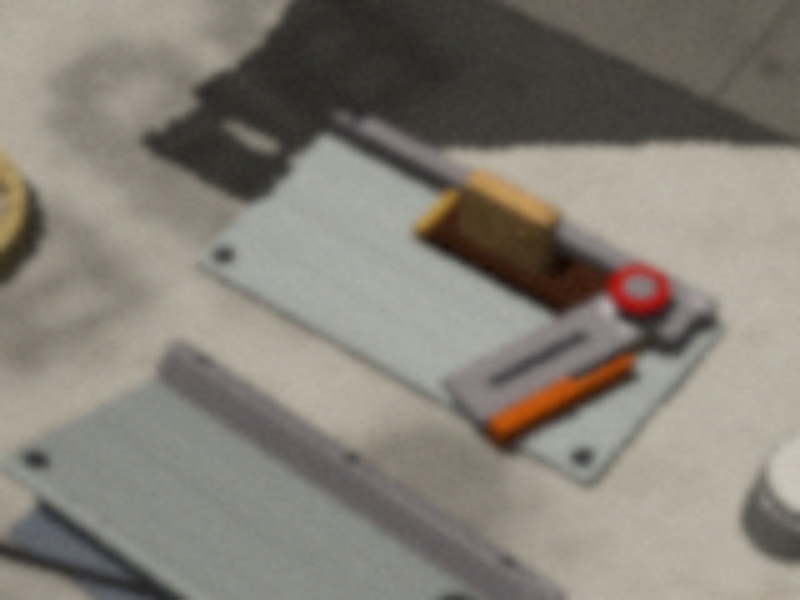

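The gauge lies home in the flat guide: button down at (640, 290), orange fence flush along the blade around (560, 390). The orange fence measures about 69°, the blue 69 to 70°. Handing in.

```bash
python3 -c "
from workcell import r
print(r.hand_in())"
```

```text
the job is handed in; nothing more can be done
None
```

I copied the angle and handed the job in: the gauge lies locked and home in the flat guide, with the orange fence at about 69° against the blue fence's 69–70°. The hand-in call returned no verdict.

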